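# Put the long microscope objective away gently

## Task

The long microscope objective has been left standing on the bench. Take it lightly by its barrel, each finger pressing with no more than 40 N, and set it upright into the empty cup of the objective rack, lowering it gently to the cup's floor without dropping it or pushing down. Do not disturb the two shorter objectives in the other cups.

Things in the scene. Friction and masses are not known exactly. Their poses are not given: they have to be found in the camera images.
- long_objective: Tallest, slim-nosed metal objective, 80 mm, about 0.2 kg, loose, upright on the bench, nose up. Origin: centre of underside; z up. Foot 31 mm diameter to 4 mm; smooth aluminium barrel 34 mm diameter from 4 to 50 mm, grip here; dark ring 36 mm to 56 mm; nose tapering to 12 mm. Also on the bench 90 mm or more away: a black eyepiece (50 mm tall), an amber bottle (68 mm).
- cup_empty: The empty one of three round black cups in a row, 100 mm apart, on a fixed grey rack plate 85 x 310 x 12 mm; any of the three may be the empty one. Origin: centre of its underside, 12 mm above the bench; z up. Outside diameter 60, inside 52, height 18 mm; inner floor 6 mm above the origin, so the wall stands 12 mm above the floor.
- medium_objective: Objective of the same make, 56 mm tall and 36 mm at its widest, loose, standing in another cup of the rack. Not to be disturbed. Origin: centre of its underside; z up.
- short_objective: Objective of the same make, 38 mm tall and 36 mm at its widest, loose, standing in the remaining cup of the rack. Not to be disturbed. Origin: centre of its underside; z up.

How it is judged (in metres and radians):
At the end, for the whole second after the job is handed in: The long objective stands upright, nose up (within 10 degrees), at rest on the floor of the empty cup: its underside within 15 mm of the cup's centre sideways and less than 4 mm above the cup's inner floor (horizontal distance between long_objective and cup_empty below 0.015 m and z of long_objective in the frame of cup_empty below 0.01 m and angle between long_objective's own z axis and vertical below 0.17 rad and linear speed of long_objective below 0.02 m/s); the robot touches nothing.
It fails at once if the long objective is squeezed with more than 40 N a finger (90 N over both fingers together, which leaves an allowance) (contact force between the fingers and long_objective above 90 N).
It fails at once if the long objective is dropped into the cup: it is out of the fingers while its underside is still more than 10 mm above the cup's floor (contact force between the fingers and long_objective below 0.5 N and z of long_objective in the frame of cup_empty above 0.016 m and horizontal distance between long_objective and cup_empty below 0.03 m).
It fails at once if the long objective is knocked against or pushed down on the cup with more than 30 N (contact force between long_objective and cup_empty above 30 N).
It fails at once if one of the two shorter objectives is moved by more than 10 mm (distance of any of medium_objective, short_objective from where it was at the start of the episode above 0.01 m).
It also fails if it takes over 42 s, if anything falls off the work surface, if the arm or the gripper's body presses on something with over 40 N, if the wrist force passes 120 N, or if a joint passes its speed limit or range.

## Robot

A 6-joint arm with a two-finger parallel gripper is mounted at the origin on the work surface. World frame = base frame: x ahead of the robot, y to its left, z up, the work surface at z = 0. Lengths are in m, angles in degrees, forces in N, time in s.
With the tool pointing down it reaches from about 0.4 to 0.825 m from the base axis. Payload 7 kg.
Tool frame: the origin (TCP) lies at the very end of the fingers, on their centre line; the grasp point (between the pads) lies 19 mm behind it (ctrl.hold_point_z is the distance from the TCP to the grasp point, in m); z points along the fingers, y is the line along which they close (so a half turn about z gives the same grasp; the last joint's range is limited). The gripper opens to 88 mm and grips with 3 to 60 N. Pads are 19 mm wide; open, the fingers measure 130 mm over their backs; the gripper's body (78 mm by 193 mm) begins 47 mm behind the grasp point.
Start: joints at [-50.415, 20.546, 0.682, 0, -70.136, -16.507], TCP at [0.265, -0.621, 0.227] pointing down, gripper open.
Joint ranges: [-176.03, 176.03], [-82.01, 121.73], [-58.28, 71.71], [-173.87, 95.51], [-174.79, -0.11], [-173.66, 173.66]. Speed limits (degrees/s): [136.94, 136.94, 172.46, 180, 180, 180].

## Interface

Orientations are given as [roll, pitch, yaw] about the fixed x, y, z axes, in that order (R = Rz(yaw) Ry(pitch) Rx(roll)).
In Python, from plant import sensors, viewer, workorder, ctrl gives the robot as it stands.
- The arm moves only by the shell command python3 -m pendant 'ROWS'. ROWS is JSON, a list of rows, each a list of 3 entries, a list of its own where there are three numbers: the opening, from -1 (shut) to 1 (fully open), so that 0 is half open, then the shift along the tool's x, y, z in m, then the turn, a rotation vector about the tool's x, y, z in degrees. A call has 1 to 10 rows; each row is the pose to reach, as a shift and turn from the pose commanded when the call began, along the tool's axes at that moment; what a row does not reach only later rows make up. A row lasts 1/12 s, in which the tool goes at most 41.7 mm and 7.16 degrees, less where a joint would pass 70% of its speed; a pose out of reach is approached as far as the arm can. A call with a gripper value outside its range is refused whole. The fingers move at their own pace and stop on an object; the grip force is fixed at half the most. Time passes only in rows, so rows that repeat a pose let the fingers close. It gives the time, the measured TCP pose, the force, the opening and the grip force at its end, in the units of the state.
- sensors.get_obs(): the state, without advancing time (a new reading comes with each control period).
- viewer.snapshot(name): name is "side" or "top"; returns the picture (480x640x3 uint8, red, green, blue); there is no depth.
- viewer.camera_params(name): a dict with "fx", "fy", "cx", "cy" (pixels), "dist" ([k1, k2, p1, p2, k3] as OpenCV has them; the pictures are not rectified), "extrinsics" (4x4, takes a point from world to camera coordinates). Camera axes: x right, y up, looking along -z (the intrinsics and any distortion apply to the point x, -y, -z); pixel columns grow to the right and rows downward; lengths in m; the calibration is good to about 2 mm. A picture is of the moment at which its call begins. camera_params takes no time and is no camera call.
- workorder.close_job(): hands the job in; it is judged then, once.
The state is a dict: "clock": time; "joint_pos": joint angles; "qvel": joint speeds; "tau": joint torques, N m; "tool_pos": TCP position; "orientation": TCP orientation; "force": force on the tool from outside, world axes, zero at the start; "moment": the same for the moment, N m; "opening": finger opening in m; "gripper_force": force on a finger pad.
Only numpy, scipy, OpenCV 4.12 (cv2) and the standard library are available. Lean on these libraries where they do the work, as an engineer would, in place of code of your own. Each camera call takes 0.05 s, during which the arm holds its last target. There are 200 camera calls.

## Working session

There is one attempt and no reset: what is moved stays moved. The work goes in short steps, Python scripts to look and compute and a shell command to move; the robot and the scene stay as the last step left them, time stands still between calls to the robot, and variables do not carry over. Pictures are saved under pics/ and viewed, at most 10 in all, crops included, and the job is handed in when it is done.

```bash
mkdir -p pics; python3 - <<'E'
from plant import sensors, viewer, ctrl
import cv2
for n in("top","side"):
    cv2.imwrite(f"pics/{n}0.png",viewer.snapshot(n)[:,:,::-1])
    p=viewer.camera_params(n);print(p)
print(ctrl.hold_point_z,sensors.get_obs())
E
```

```text
{'fx': 618.9380673884772, 'fy': 618.9380673884772, 'cx': 313.9847761192499, 'cy': 237.6133285652644, 'dist': array([-0.03446508,  0.        ,  0.        ,  0.        ,  0.        ]), 'extrinsics': array([[ 0.01424397, -0.99973633, -0.0180108 ,  0.02977311],
       [ 0.99623217,  0.01264832,  0.08579904, -0.56673994],
       [-0.08554861, -0.01916506,  0.99614966, -1.27379531],
       [ 0.        ,  0.        ,  0.        ,  1.        ]])}
{'fx': 542.1894517567802, 'fy': 542.1894517567802, 'cx': 324.8512703354066, 'cy': 239.0057796450222, 'dist': array([-0.11064756,  0.        ,  0.        ,  0.        ,  0.        ]), 'extrinsics': array([[-0.87953018, -0.4758109 ,  0.00553605,  0.49045312],
       [ 0.23873911, -0.43118244,  0.87010651, -0.15793417],
       [-0.41161911,  0.76660661,  0.49283264, -0.68898438],
       [ 0.        ,  0.        ,  0.        ,  1.        ]])}
0.0188 {'clock': 0.1, 'joint_pos': array([-5.04156439e+01,  2.05840548e+01,  6.38551879e-01, -1.74821401e-02,
       -7.01362919e+01, -1.65055774e+01]), 'qvel': array([ 0.05891524, -0.10901427, -0.00094863,  0.12075467,  0.04173609,
        0.05912886]), 'tau': array([-1.14677619e-03, -5.84162092e+01,  2.93754226e+01,  7.01545671e+00,
        1.02279894e-02, -5.04412742e-05]), 'tool_pos': array([ 0.26437966, -0.62058554,  0.22575058]), 'orientation': array([ 1.79916906e+02, -7.48253547e-03, -1.56927168e+02]), 'force': array([-0.80747172, -0.26335919, -1.30409726]), 'moment': array([ 0.00576398, -0.00325865,  0.00551419]), 'gripper_force': 0.0, 'opening': 0.08749650699876614}
```

View pics/top0.png

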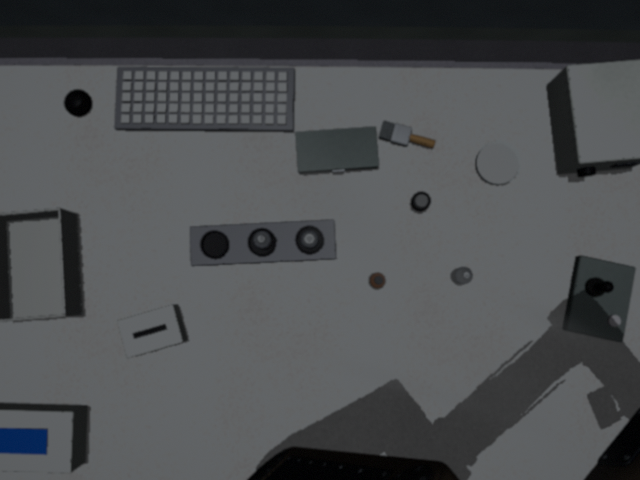

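View pics/side0.png

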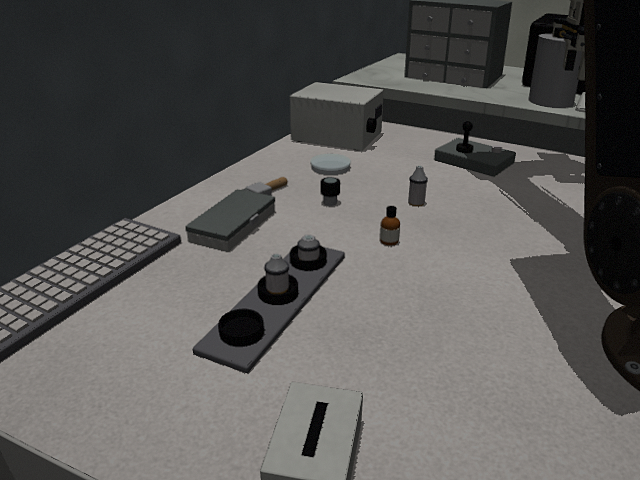

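Top view: the empty cup is at about (215,244), the medium objective at (262,240), the short one at (310,238), the long one at about (461,275), the bottle at (377,281) and the eyepiece at (421,201). In the side view the long objective is at (418,186) and the empty cup at (241,326). I'll zoom in on these.

```bash
python3 - <<'E'
import cv2,numpy as np
t=cv2.imread("pics/top0.png");s=cv2.imread("pics/side0.png")
f=lambda im,x,y:cv2.convertScaleAbs(cv2.resize(im[y:y+50,x:x+66],(396,300),interpolation=cv2.INTER_NEAREST),alpha=1.8)
cv2.imwrite("pics/z.png",np.vstack([np.hstack([f(t,430,250),f(t,182,219)]),np.hstack([f(s,385,162),f(s,208,302)])]))
E
cat > g.py <<'E'
import cv2,numpy as np
from plant import viewer
F=np.diag([1.,-1,-1])
def cam(n):
    p=viewer.camera_params(n);K=np.array([[p['fx'],0,p['cx']],[0,p['fy'],p['cy']],[0,0,1]]);E=np.array(p['extrinsics'])
    return K,np.array(p['dist']),F@E[:3,:3],F@E[:3,3]
def ray(n,u,v):
    K,d,R,t=cam(n);q=cv2.undistortPoints(np.array([[[u,v]]],float),K,d)[0,0]
    return -R.T@t,R.T@np.array([*q,1])
def onz(n,u,v,z):
    o,d=ray(n,u,v);return o+d*(z-o[2])/d[2]
def proj(n,P):
    K,d,R,t=cam(n);return cv2.projectPoints(np.array(P,float).reshape(-1,1,3),cv2.Rodrigues(R)[0],t,K,d)[0][:,0]
E
```

```text
(no output)
```

View pics/z.png

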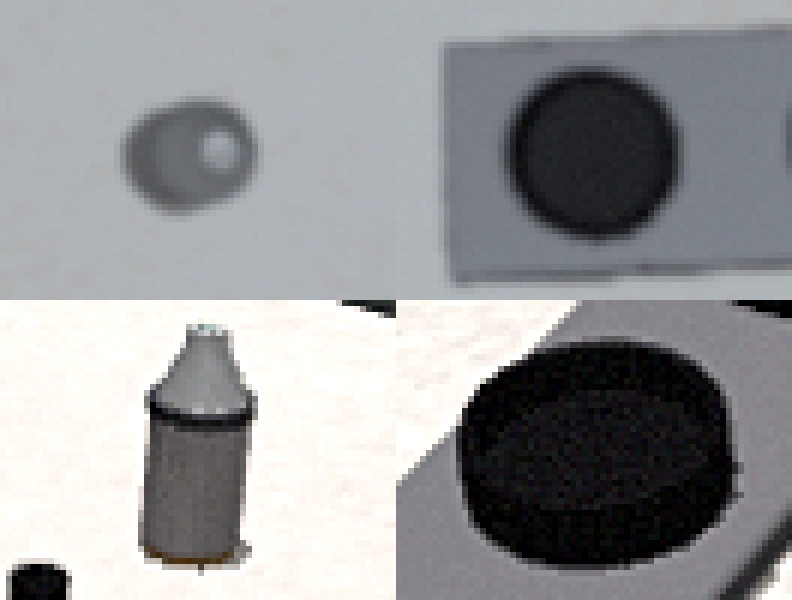

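```bash
python3 - <<'E'
from g import *
np.set_printoptions(precision=4,suppress=True)
print("obj top nose",onz("top",466.3,275,.08),"ring",onz("top",463.3,275.4,.056))
print("obj side nose",onz("side",419.7,166.7,.08),"foot",onz("side",417.2,203.3,0))
print("cup top",onz("top",214.7,244.5,.03),"side",onz("side",241.2,322.8,.03))
print("med",onz("top",262,238.5,.074),"short",onz("top",310,238,.056))
print("bottle",onz("top",377,281,.06),"eyep",onz("top",421,201,.05))
R=[onz("top",u,v,.012) for u,v in((256.5,226.5),(257.2,266))];print(R)
E
```

```text
obj top nose [ 0.4906 -0.2683  0.08  ] ring [ 0.4904 -0.2677  0.056 ]
obj side nose [ 0.4891 -0.2608  0.08  ] foot [ 0.4879 -0.2635  0.    ]
cup top [0.5487 0.2451 0.03  ] side [0.5464 0.2514 0.03  ]
med [0.5589 0.1415 0.074 ] short [0.5627 0.0449 0.056 ]
bottle [ 0.4767 -0.0922  0.06  ] eyep [ 0.6427 -0.1828  0.05  ]
[array([0.5895, 0.1602, 0.012 ]), array([0.5056, 0.1569, 0.012 ])]
```

```bash
python3 -m pendant '[[1,[-0.02,0.015,0.005],[0,0,0]],[1,[-0.05,0.035,0.015],[0,0,0]],[1,[-0.08,0.055,0.025],[0,0,0]],[1,[-0.11,0.075,0.035],[0,0,0]],[1,[-0.14,0.095,0.04],[0,0,0]],[1,[-0.17,0.115,0.045],[0,0,0]],[1,[-0.2,0.135,0.05],[0,0,0]],[1,[-0.23,0.155,0.055],[0,0,0]],[1,[-0.26,0.175,0.06],[0,0,0]],[1,[-0.285,0.195,0.065],[0,0,0]]]'
python3 -m pendant '[[1,[-0.025,0.02,0.01],[0,0,0]],[1,[-0.045,0.033,0.02],[0,0,0]],[1,[-0.055,0.041,0.03],[0,0,0]],[1,[-0.061,0.044,0.031],[0,0,0]],[1,[-0.061,0.044,0.031],[0,0,0]],[1,[-0.061,0.044,0.031],[0,0,0]],[1,[-0.061,0.044,0.031],[0,0,0]]]'
python3 - <<'E'
from g import *
from plant import sensors
o=sensors.get_obs();print(o['tool_pos'],o['orientation'],o['joint_pos'])
for n in("top","side"):
    im=viewer.snapshot(n)[:,:,::-1];cv2.imwrite(f"pics/{n}1.png",im);print(proj(n,o['tool_pos']))
x=im[90:240,340:540];cv2.imwrite("pics/z1.png",cv2.convertScaleAbs(cv2.resize(x,(800,600)),alpha=1.8))
E
```

```text
clock: 0.93
tool_pos: [0.4513, -0.328, 0.1612]
orientation: [180.0, -0.0, -156.9]
force: [0.8, -0.4, -0.0]
opening: 0.0877
gripper_force: 0.0
clock: 1.52
tool_pos: [0.4889, -0.2664, 0.131]
orientation: [-180.0, 0.0, -157.0]
force: [-0.0, -0.5, 0.8]
opening: 0.0877
gripper_force: 0.0
[ 0.48893595 -0.26644754  0.13096902] [-1.79981268e+02  1.05986822e-02 -1.56974692e+02] [-8.43233905e+00  1.42276318e+01 -2.18449381e+01  1.29293493e-02
 -5.39086141e+01 -5.85499695e+01]
[[471.3582098  275.17254794]]
[[423.05009791 140.95557873]]
```

View pics/z1.png

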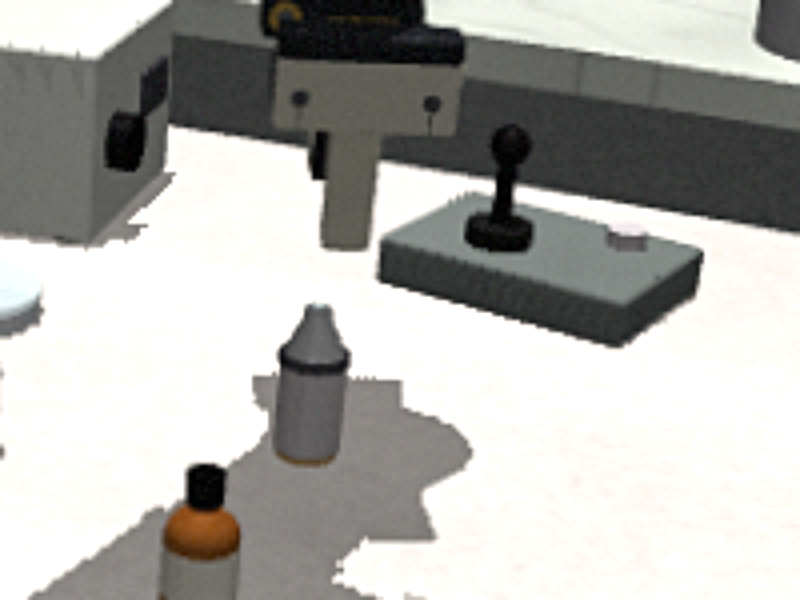

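The crop shows the open gripper above the objective: near finger's lower end at about (426,152) and nose at about (420,167) in the side image. I'll compare the finger with the prediction to remove the calibration offset.

```bash
python3 - <<'E'
from g import *
from plant import sensors
T=sensors.get_obs()['tool_pos'];y=np.array([-.391,.92,0]);x=np.array([-.92,-.391,0])
print("finger outer low corners",proj("side",[T+.065*y+.0095*x,T+.065*y-.0095*x]), "seen ~ (420.2,152) (432,152)")
print(proj("side",[[.489,-.2645,.08],[.489,-.2645,0]]),"seen 419.7,166.7 / 417.2,203.3")
print(proj("side",[[.548,.2475,.03]]),proj("top",[[.548,.2475,.03],[.489,-.2645,.08]]))
E
```

```text
finger outer low corners [[430.72995702 153.01873588]
 [420.19541181 152.54664941]] seen ~ (420.2,152) (432,152)
[[420.37802406 166.09548571]
 [416.87941071 202.9995457 ]] seen 419.7,166.7 / 417.2,203.3
[[241.95082098 320.83741457]] [[213.56040089 244.82085337]
 [464.37416645 275.77866921]]
```

```bash
python3 -m pendant '[[1,[0,0.002,0.015],[0,0,0]],[1,[0,0.002,0.035],[0,0,0]],[1,[0,0.002,0.055],[0,0,0]],[1,[0,0.002,0.075],[0,0,0]],[1,[0,0.002,0.092],[0,0,0]],[1,[0,0.002,0.104],[0,0,0]],[1,[0,0.002,0.11],[0,0,0]],[1,[0,0.002,0.112],[0,0,0]],[1,[0,0.002,0.112],[0,0,0]]]'
python3 -m pendant '[[0.5,[0,0,0],[0,0,0]],[0.2,[0,0,0],[0,0,0]],[0,[0,0,0],[0,0,0]],[-0.1,[0,0,0],[0,0,0]],[-0.2,[0,0,0],[0,0,0]],[-0.3,[0,0,0],[0,0,0]],[-0.4,[0,0,0],[0,0,0]],[-0.5,[0,0,0],[0,0,0]],[-0.6,[0,0,0],[0,0,0]],[-0.6,[0,0,0],[0,0,0]]]'
python3 -m pendant '[[-0.6,[0,0,0],[0,0,0]],[-0.6,[0,0,0],[0,0,0]],[-0.6,[0,0,0],[0,0,0]],[-0.6,[0,0,0],[0,0,0]]]'
```

```text
clock: 2.37
tool_pos: [0.4883, -0.2641, 0.0186]
orientation: [180.0, -0.0, -157.0]
force: [-0.3, -0.3, 0.5]
opening: 0.0878
gripper_force: 0.0
clock: 3.2
tool_pos: [0.4888, -0.2638, 0.0187]
orientation: [-180.0, 0.0, -156.9]
force: [0.8, -1.3, 0.2]
opening: 0.0347
gripper_force: 30.0
clock: 3.53
tool_pos: [0.4887, -0.2637, 0.0187]
orientation: [-180.0, 0.0, -156.9]
force: [1.0, -2.4, 1.4]
opening: 0.0349
gripper_force: 30.0
```

```bash
python3 -m pendant '[[-0.6,[0,0,-0.004],[0,0,0]],[-0.6,[0,0,-0.012],[0,0,0]],[-0.6,[0,0,-0.025],[0,0,0]],[-0.6,[0,0,-0.042],[0,0,0]],[-0.6,[0,0,-0.06],[0,0,0]],[-0.6,[0,0,-0.08],[0,0,0]],[-0.6,[0,0,-0.1],[0,0,0]],[-0.6,[0,0,-0.117],[0,0,0]],[-0.6,[0,0,-0.127],[0,0,0]],[-0.6,[0,0,-0.13],[0,0,0]]]'
python3 - <<'E'
from g import *
from plant import sensors
o=sensors.get_obs();print(o['tool_pos'],o['joint_pos'],o['opening'])
from scipy.spatial.transform import Rotation as R
r=R.from_euler('xyz',o['orientation'],degrees=True)
print(r.inv().apply(np.array([.548,.2475,o['tool_pos'][2]])-o['tool_pos']))
im=viewer.snapshot("side")[:,:,::-1][60:210,340:540];cv2.imwrite("pics/z2.png",cv2.convertScaleAbs(cv2.resize(im,(800,600)),alpha=1.8))
E
```

```text
clock: 4.37
tool_pos: [0.4888, -0.2636, 0.1505]
orientation: [-179.9, 0.1, -156.9]
force: [-0.1, -0.8, -2.8]
opening: 0.0345
gripper_force: 29.9
[ 0.48883005 -0.26362337  0.15051957] [-8.13517695e+00  1.28948207e+01 -2.07222370e+01 -6.10038436e-04
 -5.62469925e+01 -5.87788570e+01] 0.03446956775770187
[-2.54846374e-01  4.46991622e-01 -2.80819096e-05]
```

View pics/z2.png

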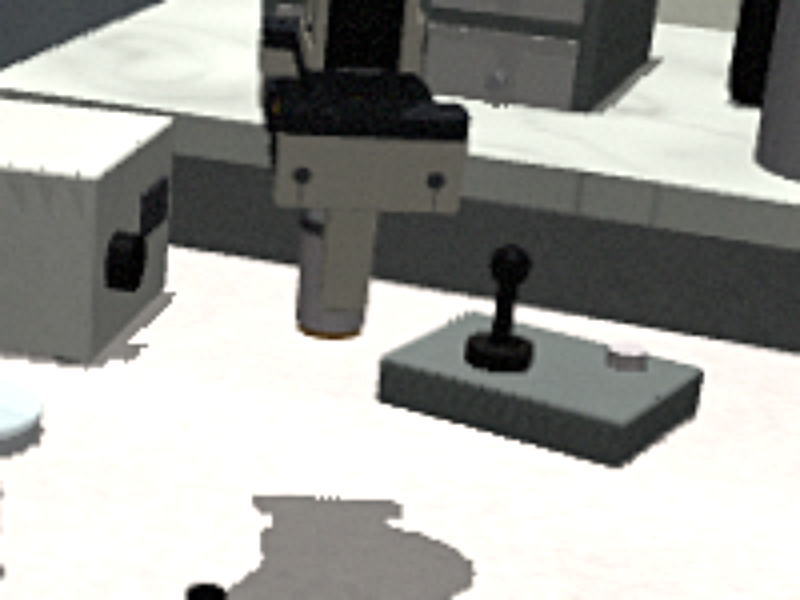

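The objective is held upright, with its foot at about (422,143) in the full side image. Next is the transfer, turning so that the fingers close across the row of cups.

```bash
python3 -m pendant '[[-0.6,[-0.005,0.008,0],[0,0,-1]],[-0.6,[-0.015,0.025,0],[0,0,-4]],[-0.6,[-0.028,0.05,0],[0,0,-8]],[-0.6,[-0.043,0.075,0],[0,0,-12]],[-0.6,[-0.057,0.1,0],[0,0,-16]],[-0.6,[-0.071,0.125,0],[0,0,-20]],[-0.6,[-0.086,0.15,0],[0,0,-24]],[-0.6,[-0.1,0.175,0],[0,0,-28]],[-0.6,[-0.114,0.2,0],[0,0,-32]],[-0.6,[-0.125,0.22,0],[0,0,-35]]]'
cat > rel.py <<'E'
from g import *
from plant import sensors
from scipy.spatial.transform import Rotation as R
import sys
o=sensors.get_obs();r=R.from_euler('xyz',o['orientation'],degrees=True)
print(r.inv().apply(np.array(eval(sys.argv[1]))-o['tool_pos']).round(4),o['joint_pos'].round(1),o['opening'])
E
python3 rel.py '[.548,.2475,.15]'
```

```text
clock: 5.25
tool_pos: [0.5162, -0.0101, 0.1471]
orientation: [179.9, -0.1, -121.6]
force: [0.2, -1.5, -1.9]
opening: 0.0345
gripper_force: 29.9
[-0.236   0.1081 -0.003 ] [ 20.7   9.7 -25.4  -0.  -55.  -52.3] 0.03450124918570334
```

```bash
python3 -m pendant '[[-0.6,[-0.024,0.011,0],[0,0,-4]],[-0.6,[-0.048,0.022,0],[0,0,-8]],[-0.6,[-0.072,0.033,0],[0,0,-12]],[-0.6,[-0.097,0.044,0],[0,0,-16]],[-0.6,[-0.122,0.056,0],[0,0,-20]],[-0.6,[-0.147,0.067,0],[0,0,-24]],[-0.6,[-0.172,0.079,0],[0,0,-28]],[-0.6,[-0.195,0.089,0],[0,0,-31]],[-0.6,[-0.212,0.098,0],[0,0,-34]],[-0.6,[-0.222,0.103,0],[0,0,-35]]]'
python3 -m pendant '[[-0.6,[0,0,0],[0,0,0]],[-0.6,[0,0,0],[0,0,0]],[-0.6,[0,0,0],[0,0,0]]]'
python3 rel.py '[.548,.2475,.065]'
```

```text
clock: 6.08
tool_pos: [0.5462, 0.2327, 0.1467]
orientation: [179.9, -0.1, -86.7]
force: [0.5, 0.2, -3.2]
opening: 0.035
gripper_force: 29.9
clock: 6.33
tool_pos: [0.5464, 0.2299, 0.1477]
orientation: [179.9, -0.1, -87.0]
force: [-1.0, -0.1, -1.1]
opening: 0.0347
gripper_force: 29.9
[-0.0176 -0.0027  0.0827] [ 41.7  16.5 -16.1  -0.  -57.5 -38.7] 0.034721786055615544
```

```bash
python3 -m pendant '[[-0.6,[-0.009,-0.001,0.01],[0,0,0]],[-0.6,[-0.0175,-0.0025,0.025],[0,0,0]],[-0.6,[-0.0175,-0.0025,0.04],[0,0,0]],[-0.6,[-0.0175,-0.0025,0.055],[0,0,0]],[-0.6,[-0.0175,-0.0025,0.068],[0,0,0]],[-0.6,[-0.0175,-0.0025,0.077],[0,0,0]],[-0.6,[-0.0175,-0.0025,0.082],[0,0,0]],[-0.6,[-0.0175,-0.0025,0.082],[0,0,0]],[-0.6,[-0.0175,-0.0025,0.082],[0,0,0]]]'
python3 rel.py '[.548,.2475,.065]'
python3 - <<'E'
from g import *
from plant import sensors
T=sensors.get_obs()['tool_pos']
f=[[T[0]+.0155*np.cos(a),T[1]+.0155*np.sin(a),T[2]-.019] for a in np.linspace(0,6.28,40)]
p=proj("side",f);print(p.min(0),p.max(0))
c=[[.548+.03*np.cos(a),.2475+.03*np.sin(a),z] for z in(.012,.03) for a in np.linspace(0,6.28,40)]
p=proj("side",c);print(p.min(0),p.max(0))
im=viewer.snapshot("side")[:,:,::-1][240:390,140:340];cv2.imwrite("pics/z3.png",cv2.convertScaleAbs(cv2.resize(im,(800,600)),alpha=2))
E
```

```text
clock: 7.08
tool_pos: [0.5489, 0.2481, 0.0667]
orientation: [-180.0, -0.0, -86.9]
force: [-0.8, 0.5, -2.5]
opening: 0.0347
gripper_force: 29.9
[0.0006 0.0009 0.0017] [ 42.9  22.2 -20.    0.  -47.9 -39.8] 0.034735609674795886
[228.11637607 303.02658394] [252.05510298 317.43769026]
[219.01376912 307.19885538] [265.47045371 346.36430965]
```

View pics/z3.png

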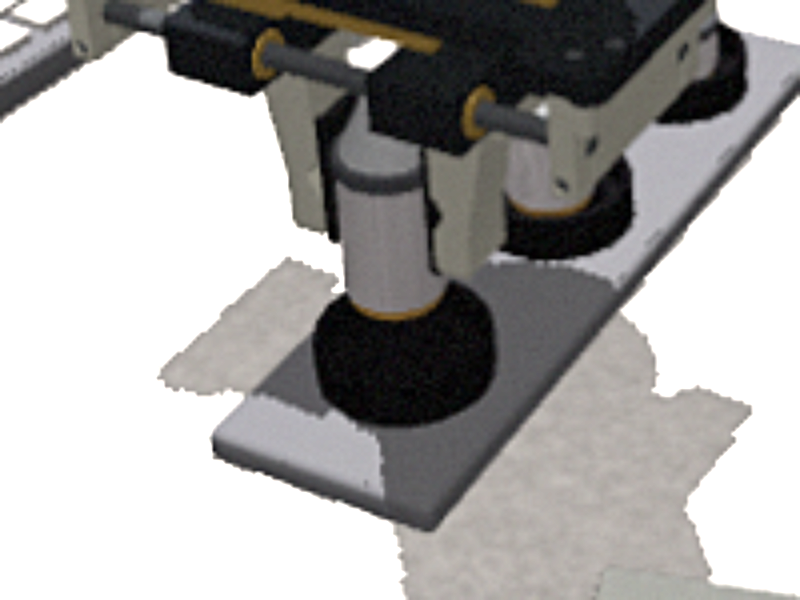

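The foot (px 226–251, lower edge 320) sits over the cup (px 218–264) within 1–2 mm of where it should be, clear of the neighbours. Lowering now.

```bash
python3 -m pendant '[[-0.6,[0,0,0.003],[0,0,0]],[-0.6,[0,0,0.007],[0,0,0]],[-0.6,[0,0,0.011],[0,0,0]],[-0.6,[0,0,0.015],[0,0,0]],[-0.6,[0,0,0.018],[0,0,0]],[-0.6,[0,0,0.02],[0,0,0]],[-0.6,[0,0,0.02],[0,0,0]],[-0.6,[0,0,0.02],[0,0,0]]]'
python3 -m pendant '[[-0.6,[0,0,0.001],[0,0,0]],[-0.6,[0,0,0.002],[0,0,0]],[-0.6,[0,0,0.003],[0,0,0]],[-0.6,[0,0,0.003],[0,0,0]],[-0.6,[0,0,0.003],[0,0,0]]]'
```

```text
clock: 7.8
tool_pos: [0.5486, 0.2483, 0.0464]
orientation: [180.0, -0.0, -86.9]
force: [-0.3, 0.2, -3.2]
opening: 0.0346
gripper_force: 29.9
clock: 8.22
tool_pos: [0.5486, 0.2482, 0.0435]
orientation: [180.0, -0.0, -86.9]
force: [0.2, -0.3, -2.2]
opening: 0.035
gripper_force: 29.9
```

```bash
python3 -m pendant '[[-0.6,[0,0,0.001],[0,0,0]],[-0.6,[0,0,0.002],[0,0,0]],[-0.6,[0,0,0.003],[0,0,0]],[-0.6,[0,0,0.003],[0,0,0]],[-0.6,[0,0,0.003],[0,0,0]]]'
python3 -m pendant '[[-0.6,[0,0,0.0005],[0,0,0]],[-0.6,[0,0,0.001],[0,0,0]],[-0.6,[0,0,0.001],[0,0,0]],[-0.6,[0,0,0.001],[0,0,0]]]'
```

```text
clock: 8.63
tool_pos: [0.5486, 0.2482, 0.0405]
orientation: [180.0, -0.0, -86.9]
force: [-0.7, -0.2, -1.8]
opening: 0.035
gripper_force: 29.9
clock: 8.97
tool_pos: [0.5487, 0.2482, 0.0395]
orientation: [180.0, -0.0, -86.9]
force: [-1.0, 0.4, -2.8]
opening: 0.0346
gripper_force: 29.9
```

Contact is expected at a TCP height of about 0.037.

```bash
python3 -m pendant '[[-0.6,[0,0,0.0005],[0,0,0]],[-0.6,[0,0,0.001],[0,0,0]],[-0.6,[0,0,0.0015],[0,0,0]],[-0.6,[0,0,0.0015],[0,0,0]],[-0.6,[0,0,0.0015],[0,0,0]]]'
python3 -m pendant '[[-0.6,[0,0,0.0003],[0,0,0]],[-0.6,[0,0,0.0005],[0,0,0]],[-0.6,[0,0,0.0005],[0,0,0]],[-0.6,[0,0,0.0005],[0,0,0]]]'
```

```text
clock: 9.38
tool_pos: [0.5486, 0.2482, 0.038]
orientation: [180.0, -0.0, -86.9]
force: [0.7, -0.3, -2.2]
opening: 0.0344
gripper_force: 29.9
clock: 9.72
tool_pos: [0.5487, 0.2483, 0.0376]
orientation: [-180.0, -0.0, -86.9]
force: [-0.3, -0.8, -2.5]
opening: 0.0348
gripper_force: 29.9
```

```bash
python3 -m pendant '[[-0.6,[0,0,0.0003],[0,0,0]],[-0.6,[0,0,0.0005],[0,0,0]],[-0.6,[0,0,0.0005],[0,0,0]],[-0.6,[0,0,0.0005],[0,0,0]]]'
python3 -m pendant '[[-0.6,[0,0,0.0003],[0,0,0]],[-0.6,[0,0,0.0005],[0,0,0]],[-0.6,[0,0,0.0005],[0,0,0]],[-0.6,[0,0,0.0005],[0,0,0]]]'
```

```text
clock: 10.05
tool_pos: [0.5487, 0.2483, 0.0371]
orientation: [-180.0, 0.0, -86.9]
force: [0.2, -0.3, -2.2]
opening: 0.0349
gripper_force: 29.9
clock: 10.38
tool_pos: [0.5487, 0.2483, 0.0367]
orientation: [-180.0, 0.0, -86.9]
force: [-0.5, -0.5, 0.3]
opening: 0.0346
gripper_force: 29.9
```

The weight has come off the wrist (−2.2 → +0.3 N), so the objective is on the cup floor. Releasing.

```bash
python3 -m pendant '[[-0.1,[0,0,0],[0,0,0]],[0,[0,0,0],[0,0,0]],[0.2,[0,0,0],[0,0,0]],[0.4,[0,0,0],[0,0,0]],[0.6,[0,0,0],[0,0,0]],[0.8,[0,0,0],[0,0,0]],[0.8,[0,0,0],[0,0,0]],[0.8,[0,0,0],[0,0,0]]]'
python3 -m pendant '[[0.8,[0,0,-0.006],[0,0,0]],[0.8,[0,0,-0.018],[0,0,0]],[0.8,[0,0,-0.035],[0,0,0]],[0.8,[0,0,-0.055],[0,0,0]],[0.8,[0,0,-0.075],[0,0,0]],[0.8,[0,0,-0.095],[0,0,0]],[0.8,[0,0,-0.115],[0,0,0]],[0.8,[0,0,-0.13],[0,0,0]],[0.8,[0,0,-0.14],[0,0,0]],[0.8,[0,0,-0.14],[0,0,0]]]'
python3 - <<'E'
from g import *
im=viewer.snapshot("side")[:,:,::-1][225:375,180:380];cv2.imwrite("pics/z4.png",cv2.convertScaleAbs(cv2.resize(im,(800,600)),alpha=2))
E
```

```text
clock: 11.05
tool_pos: [0.5487, 0.2483, 0.0366]
orientation: [-180.0, 0.0, -86.9]
force: [-0.1, 0.2, 0.3]
opening: 0.0762
gripper_force: 0.0
clock: 11.88
tool_pos: [0.5497, 0.2489, 0.1793]
orientation: [-179.8, 0.1, -86.9]
force: [0.5, -0.5, -0.4]
opening: 0.0786
gripper_force: 0.0
```

View pics/z4.png

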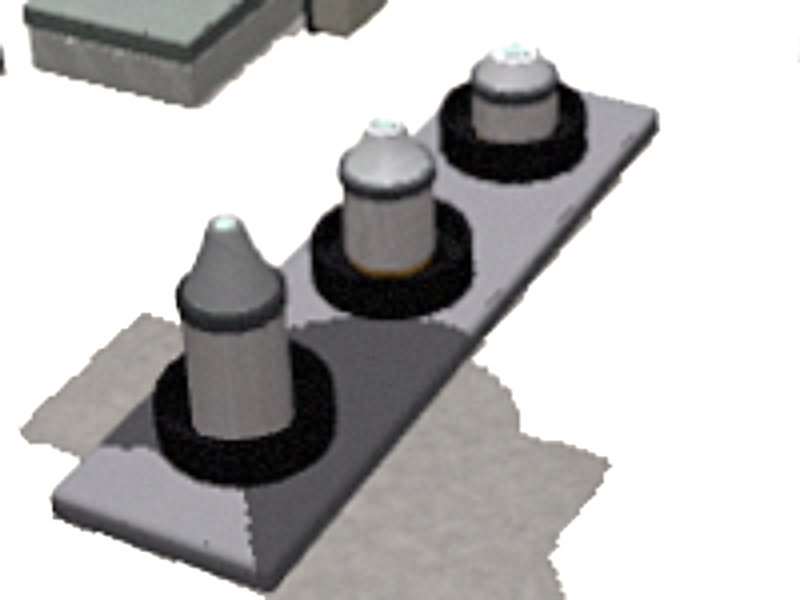

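The long objective stands upright in the cup, centred at about px (240,330). The medium and short ones are undisturbed and the gripper is clear, so I'll hand in.

```bash
python3 -c "from plant import workorder;print(workorder.close_job())"
```

```text
the job is handed in; nothing more can be done
None
```

The long objective is standing upright on the floor of the empty cup, set down gently at 30 N grip with the gripper clear and the two shorter objectives untouched in the last picture; the job was handed in at about 12 s and returned no verdict.

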